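# Clear the doorway and shut the cupboard

### The arm

A 7-joint arm with a two-finger parallel gripper is mounted at the origin on the work surface. World frame = base frame: x ahead of the robot, y to its left, z up, the work surface at z = 0. Lengths are in m, angles in rad, forces in N, time in s.
With the tool pointing down it reaches from about 0.4 to 0.85 m from the base axis. Payload 6.9 kg.
Tool frame: the origin (TCP) lies midway between the tips of the shut fingers; the grasp point (between the pads) lies behind it (ctrl.pinch_z is the z of the grasp point in the tool frame, in m); z points along the fingers, y is the line along which they close (so a half turn about z gives the same grasp; the last joint's range is limited). The gripper opens to 85 mm and grips with 20 to 120 N. Pads are 22 mm wide; open, the fingers measure 114 mm over their backs; the gripper's body (76 mm by 85 mm) begins 54 mm behind the grasp point. The pads swing forward as they close: fully open they stand 13 mm farther back than shut.
Start: joints at [-1.046, 0.507, -0.238, 1.5, 0.126, 1.149, -0.155], TCP at [0.254, 0.571, 0.231] pointing down, gripper open.
Joint ranges: [-3.08, 3.08], [-0.24, 2.05], [-1.43, 1.35], [0, 2.5], [-1.52, 4.66], [0.17, 1.96], [-2.89, 2.89]. Speed limits (rad/s): [2.39, 2.39, 3.14, 3.14, 3.14, 3.14, 3.14].

### API

Orientations are given as a unit quaternion [w, x, y, z].
In Python, from station import ctrl, get_state, vision, ticket, models gives the robot as it stands. Calls block until the motion is done:
- ctrl.movep(position, orientation): joint-space move of the TCP to a pose.
- ctrl.movel(position, frame=None, max_speed=0.15): straight line of the TCP; frame=None keeps the orientation; max_speed is the mean speed in m/s.
- ctrl.set_joints(angles): joint-space move.
- ctrl.ungrasp() and ctrl.close_gripper(force=None): open the fingers fully, or close them until they stop; force is the grip in N (None keeps the last).
- ctrl.pause(seconds).
- ctrl.ik(position, orientation): joint angles nearest the present ones, or None.
- get_state(): the state.
- vision.grab_frame(name): name is "scene" or "side" or "wrist"; returns (picture, depth): 384x512x3 uint8, blue, green, red; 384x512 float32, m along the optical axis (not along the pixel's ray), 0 where there is no reading.
- vision.camera_info(name): a dict with "mtx" (3x3 intrinsics, pixels), "R" (3x3) and "t" (3): a world point X has camera coordinates R X + t; the wrist camera has in their place "hand_eye" (4x4, takes a point from camera to tool coordinates, whose origin is the TCP and whose axes are the flange's). Camera axes: x right, y down, z forward; pixel columns grow to the right and rows downward; lengths in m; the calibration is good to about 2 mm. A picture is of the moment at which its call begins: read the wrist's pose just before it. camera_info takes no time and is no camera call.
A pose or a line that the arm cannot do raises ctrl.Unreachable and nothing moves.
- ticket.close_job(): hands the job in; it is judged then, once.
Trained networks look in the newest picture that a camera, given by its name, has taken for a name from the list of things; names that differ only in an ending like _2 or _b are one class to them, and where a whole thing is asked for, a point or a joint stands for the part that bears it (a point fixed in the world has none). Each returns a list of dicts, best first, with "p" (0 to 1); they miss things now and then, are a little off and sometimes report something else, mostly with a low value. They report only what shows in the picture. A call takes as long as a camera call. They do not tell look-alikes from the thing itself.
- models.recognise(camera, target): "point" ([column, row] in pixels, amid what is visible of it).
- models.masks_of(camera, target): "mask" (384x512 bool, what is visible of it) and "point" ([column, row] in pixels, amid what is visible of it).
The state is a dict: "time": time; "qpos": joint angles; "qd": joint speeds; "tau": joint torques, N m; "tcp_pos": TCP position; "eef_rot": TCP orientation; "contact_force": force on the tool from outside, world axes, zero at the start; "wrist_torque": the same for the moment, N m; "width": finger opening in m; "gripper_force": force on a finger pad.
Only numpy, scipy, OpenCV 4.12 (cv2) and the standard library are available. Lean on these libraries where they do the work, as an engineer would, in place of code of your own. Each camera call takes 0.05 s, during which the arm holds its last target. There are 200 camera calls.

### The job

One of the two storage canisters is standing in the way of the open door of the little worktop cupboard. With the fingertips, slide that canister along the worktop until it stands completely outside the door's whole swing, without lifting it, tipping it or knocking it against the cupboard or the door, and then push the door gently, without slamming it, until it is fully shut. Leave the other canister and everything else where it stands.

Things in the scene. Friction and masses are not known exactly. Their poses are not given: they have to be found in the camera images.
- cupboard: Small oak cupboard fixed on the worktop, 200 mm deep (x, door included), 270 mm wide (y), 170 mm high, roofed. Origin: centre of its underside; its front, which the door closes, is its -x side and faces the robot; z up. Placed and turned differently each time (0.3 rad clockwise to 0.1 anticlockwise from above).
- door (a joint): Upright door, oak frame and glass, one solid panel 262 mm wide, 162 high, 15 thick, lower edge 4 mm up. Hinged at the cupboard's +y end (left as the robot sees it). Angle in rad: 0 shut (door along the cupboard's -y from the hinge), pi/2 along its -x, 1.9 its stop; starts at 1.5 to 1.88. No catch or spring: it stays where left; about 1 N moves it.
- door_hinge (a point): Point on the hinge axis, 85 mm above the worktop; the axis lies in the plane of the door's outer face (the face that looks at the robot when shut; the 15 mm thickness lies behind it).
- door_edge (a point): Top corner of the door's free edge, on the outer face: 262 mm from the hinge axis, 166 mm above the worktop; moves with the door.
- door_handle (a point): Middle of the brass bow handle's bar, 22 mm off the door's outer face, 240 mm from the hinge axis, 69 mm above the worktop; the bow (10 mm thick) spans 35 to 105 mm in height. The rest of the outer face is flat.
- red_canister: Red canister with white lid, loose (300 to 450 g): upright cylinder 74 mm in diameter with a straight wall to 66 mm, lid 70 mm across to 79 mm, knob to 85 mm. Origin: centre of its underside, z up. One canister starts within the door's swing in front of the cupboard, the other right of the cupboard, out of the way; which is which changes.
- orange_canister: Orange canister with white lid, loose (300 to 450 g): upright cylinder 74 mm in diameter with a straight wall to 66 mm, lid 70 mm across to 79 mm, knob to 85 mm. Origin: centre of its underside, z up. One canister starts within the door's swing in front of the cupboard, the other right of the cupboard, out of the way; which is which changes.
- mug: Blue mug, 80 mm across, 90 mm high, at the left; leave it alone. Origin: centre of its underside.
- bowl: White bowl, 130 mm across, 55 mm high, at the left; leave it alone. Origin: centre of its underside.
- soap_bottle: Green washing-up bottle with red cap, 60 mm across, 190 mm high, at the right; leave it alone. Origin: centre of its underside.
- jam_jar: Amber jar with brass lid, 66 mm across, 90 mm high, at the right; leave it alone. Origin: centre of its underside.
- wooden_spoon: Wooden spoon, 240 mm long, lying at the right near the robot; leave it alone. Origin: under its middle, x along its length.
Not all that is in view belongs to the job. What is shaped like the orange_canister but pink is not meant. Leave any pink look-alike of the red_canister alone.

How it is judged:
On the way, in this order (a step that is already met when the one before it is completed fails the run):
1. the canister that was in the way stands outside the door's swing (horizontal distance between each of red_canister, orange_canister and door_hinge above 0.3 m), for 0.2 s.
2. the door is pushed fully shut (value of joint door below 0.03 rad), for 0.2 s.
At the end, for the whole second after the job is handed in: Door within 0.03 rad of shut (8 mm at its edge); both canisters upright and still on the worktop, centres over 300 mm from the hinge axis (wholly outside the swing); the canister that was not in the way and all other things within 30 mm of where they began (all of step 1 and value of joint door below 0.03 rad and angle between each of red_canister, orange_canister's own z axis and vertical below 0.1 rad and linear speed of each of red_canister, orange_canister below 0.02 m/s and height (world z) of each of red_canister, orange_canister below 0.01 m and distance of any of red_canister, orange_canister from where it was at the start of the episode below 0.03 m and distance of each of mug, bowl, soap_bottle, jam_jar, wooden_spoon from where it was at the start of the episode below 0.03 m); the robot touches nothing.
It fails at once if a canister is lifted more than 20 mm or tipped by more than 0.4 rad (height (world z) of any of red_canister, orange_canister above 0.02 m or angle between any of red_canister, orange_canister's own z axis and vertical above 0.4 rad).
It fails at once if a canister is knocked against the cupboard or its door (more than 1 N) (contact force between cupboard and red_canister above 1 N or contact force between cupboard and orange_canister above 1 N).
It fails at once if both canisters are moved by more than 30 mm (distance of each of red_canister, orange_canister from where it was at the start of the episode above 0.03 m).
It fails at once if the door is slammed (closing faster than 3 rad/s) (velocity of joint door below -3 rad/s).
It fails at once if another thing is shifted by more than 30 mm or tipped over (distance of any of mug, bowl, soap_bottle, jam_jar, wooden_spoon from where it was at the start of the episode above 0.03 m or angle between any of mug, bowl, soap_bottle, jam_jar's own z axis and vertical above 0.4 rad).
It also fails if it takes over 64 s, if anything falls off the work surface, if the arm or the gripper's body presses on something with over 40 N, if the wrist force passes 120 N, or if a joint passes its speed limit or range.

## Working session

There is one attempt and no reset: what is moved stays moved. The work goes in short steps, each a Python script; the robot and the scene stay as the last script left them, time stands still between calls to the robot, and variables do not carry over. Pictures are saved under pics/ and viewed, at most 10 in all, crops included, and the job is handed in when it is done.

```bash
ls; mkdir -p pics
cat > h.py <<'E'
import numpy as np, cv2
from station import ctrl, get_state, vision, ticket, models
def cloud(cam, d):
    c=vision.camera_info(cam); K=np.array(c["mtx"]);R=np.array(c["R"]);t=np.array(c["t"])
    v,u=np.mgrid[:384,:512]
    P=np.stack([(u-K[0,2])/K[0,0]*d,(v-K[1,2])/K[1,1]*d,d],-1)
    W=(P-t)@R
    W[d<=0]=np.nan
    return W
E
python3 - <<'E'
from h import *
s=get_state();print(s["time"],s["tcp_pos"],s["eef_rot"],ctrl.pinch_z)
ims=[]
for cam in ["scene","side"]:
    im,d=vision.grab_frame(cam); np.savez(f"{cam}0.npz",im=im,d=d)
    W=cloud(cam,d);ims.append(im)
    for n in ["red_canister","orange_canister","door","cupboard","door_handle","mug","bowl","soap_bottle","jam_jar","wooden_spoon"]:
        for m in models.masks_of(cam,n)[:3]:
            p=W[m["mask"]];p=p[~np.isnan(p[:,0])]
            print(cam,n,round(m["p"],2),np.round(m["point"]),len(p),np.round(np.percentile(p,[2,50,98],axis=0),3).tolist() if len(p) else "")
cv2.imwrite("pics/a.png",ims[0]);cv2.imwrite("pics/b.png",ims[1])
E
```

```text
pics
0.0 [0.25403604 0.57051083 0.23043839] [-1.72761828e-04  2.07881053e-01  9.78153723e-01 -8.55734540e-04] -0.0187
scene red_canister 0.83 [159. 202.] 617 [[0.574, -0.335, 0.008], [0.617, -0.298, 0.066], [0.633, -0.272, 0.087]]
scene red_canister 0.82 [143. 233.] 795 [[0.7, -0.337, 0.004], [0.745, -0.297, 0.066], [0.764, -0.274, 0.086]]
scene orange_canister 0.66 [246. 189.] 498 [[0.407, -0.125, 0.0], [0.496, -0.06, 0.076], [0.517, -0.03, 0.087]]
scene orange_canister 0.65 [262. 169.] 545 [[0.255, -0.086, 0.001], [0.367, -0.046, 0.061], [0.381, -0.017, 0.086]]
scene door 0.58 [301. 198.] 1668 [[0.409, 0.096, 0.003], [0.534, 0.131, 0.1], [0.653, 0.183, 0.168]]
scene cupboard 0.67 [230. 236.] 11429 [[0.443, -0.185, 0.01], [0.778, -0.008, 0.165], [0.85, 0.159, 0.173]]
scene door_handle 0.83 [298. 197.] 1548 [[0.417, 0.097, 0.014], [0.535, 0.13, 0.1], [0.651, 0.178, 0.168]]
scene mug 0.74 [417. 206.] 992 [[0.253, 0.444, 0.0], [0.433, 0.483, 0.057], [0.453, 0.528, 0.092]]
scene bowl 0.68 [423. 248.] 1351 [[0.518, 0.439, 0.005], [0.555, 0.502, 0.031], [0.639, 0.552, 0.057]]
scene soap_b
[... 1018 characters left out ...]
50 [[0.407, 0.088, 0.004], [0.529, 0.127, 0.093], [0.649, 0.167, 0.17]]
side mug 0.96 [214. 130.] 685 [[0.345, 0.443, 0.002], [0.409, 0.464, 0.059], [0.45, 0.553, 0.094]]
side mug 0.41 [296. 354.] 1148 [[0.547, -0.49, 0.011], [0.571, -0.478, 0.12], [0.601, -0.449, 0.193]]
side bowl 0.86 [260. 123.] 641 [[0.522, 0.435, 0.007], [0.58, 0.526, 0.037], [0.637, 0.559, 0.061]]
side soap_bottle 0.84 [295. 352.] 1205 [[0.547, -0.49, 0.002], [0.572, -0.477, 0.118], [0.605, -0.395, 0.193]]
side jam_jar 0.55 [220. 365.] 881 [[0.375, -0.495, 0.019], [0.405, -0.479, 0.088], [0.433, -0.442, 0.096]]
side wooden_spoon 0.9 [178. 330.] 652 [[0.246, -0.437, 0.001], [0.289, -0.339, 0.015], [0.33, -0.224, 0.025]]
```

View pics/a.png

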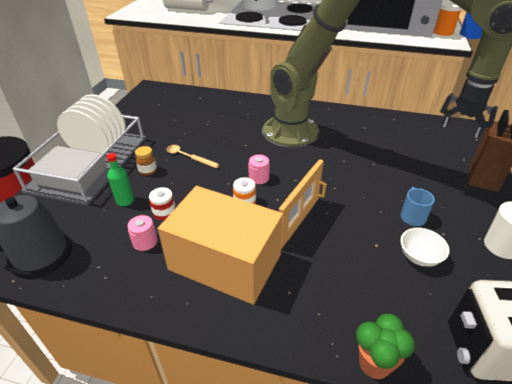

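View pics/b.png

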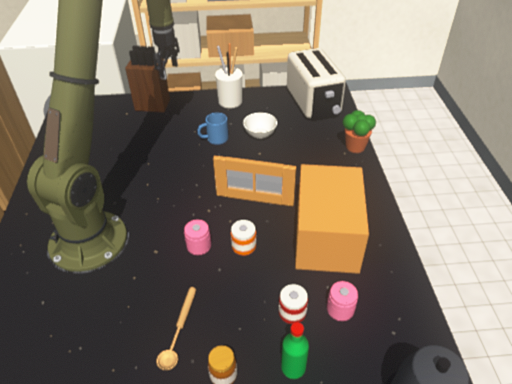

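Scene: the orange canister (245,190; side 243,237) stands in front of the open door. What could be taken for it: the pink one at scene (259,169) / side (197,237). For the red one (scene 161,204 / side 293,302) it is the pink at scene (143,233) / side (342,300). I choose the orange/white one at side (243,237), and next I fit the geometry and check a crop.

Run:
```python
from h import *
from scipy.optimize import least_squares
for cam in ["scene","side"]:
    f=np.load(f"{cam}0.npz");im,d=f["im"],f["d"];W=cloud(cam,d)
    if cam=="side": cv2.imwrite("pics/c.png",cv2.resize(im[150:350,150:400],None,fx=3,fy=3))
    roof=(W[...,2]>.16)&(W[...,2]<.18)&(W[...,0]>.5)&(abs(W[...,1])<.25)
    n,l,st,_=cv2.connectedComponentsWithStats(cv2.erode(roof.astype(np.uint8),np.ones((5,5))))
    k=1+np.argmax(st[1:,4]); m=cv2.dilate((l==k).astype(np.uint8),np.ones((5,5)))>0
    P=W[m&roof]
    (c,s,a)=cv2.minAreaRect(P[:,:2].astype(np.float32)); print(cam,"roof",c,s,a,"z",np.median(P[:,2]),cv2.boxPoints((c,s,a)).round(3).tolist())
    # door panel points: x .38-.66, y .05-.2, z .03-.18, exclude roof
    D=W[(W[...,0]>.38)&(W[...,0]<.62)&(W[...,1]>.06)&(W[...,1]<.22)&(W[...,2]>.12)&(W[...,2]<.18)]
    v=cv2.fitLine(D[:,:2].astype(np.float32),cv2.DIST_HUBER,0,.01,.01).ravel()
    nrm=np.array([-v[1],v[0]])*np.sign(v[0]); o=(D[:,:2]-v[2:])@nrm
    print("door",v,np.percentile(o,[1,5,50,95,99]).round(4),D.min(0),D.max(0),len(D))
    hsv=cv2.cvtColor(im,cv2.COLOR_BGR2HSV)
    # lids: points in z .072-.084 (lid top) near each canister
    for nm,g in dict(orange=(.48,-.067),pink=(.344,-.053),red=(.595,-.308),pink2=(.723,-.31)).items():
        q=W[(np.hypot(W[...,0]-g[0],W[...,1]-g[1])<.055)&(W[...,2]>.03)&(W[...,2]<.062)][:,:2]
        r=least_squares(lambda p:np.hypot(*(q-p).T)-.037,g,loss="soft_l1",f_scale=.002).x
        t=W[(np.hypot(W[...,0]-g[0],W[...,1]-g[1])<.055)&(W[...,2]>.074)&(W[...,2]<.083)][:,:2]
        print(nm,r.round(4),len(q),"lid",cv2.minEnclosingCircle(t.astype(np.float32)))
```

```text
scene roof (0.7379968166351318, -0.04988345503807068) (0.27191632986068726, 0.18976479768753052) 80.07694244384766 z 0.17095835684916816 [[0.6209999918937683, -0.16699999570846558], [0.8080000281333923, -0.20000000298023224], [0.8550000190734863, 0.06800000369548798], [0.6679999828338623, 0.10000000149011612]]
door [ 0.96073574 -0.27746508  0.5264909   0.13516767] [-0.014  -0.0122  0.0002  0.0025  0.0031] [0.40372974 0.09359606 0.12023153] [0.61933287 0.17231938 0.17168897] 555
orange [ 0.479  -0.0667] 129 lid ((0.4817577004432678, -0.0673513263463974), 0.03608962520956993)
pink [ 0.3417 -0.0534] 153 lid ((0.3429327607154846, -0.05250770226120949), 0.03799691051244736)
red [ 0.5955 -0.309 ] 182 lid ((0.5951071977615356, -0.30670246481895447), 0.0371200293302536)
pink2 [ 0.7268 -0.3109] 203 lid ((0.7281131744384766, -0.3121630847454071), 0.037631671875715256)
side roof (0.738264799118042, -0.04689921438694) (0.2788309156894684, 0.18538662791252136) 79.82010650634766 z 0.1718137504055607 [[0.621999979019165, -0.1679999977350235], [0.8050000071525574, -0.20100000500679016], [0.8539999723434448, 0.07400000095367432], [0.671999990940094, 0.10700000077486038]]
door [ 0.9595926  -0.28139305  0.52744675  0.12550195] [-0.0064 -0.0045  0.0001  0.0101  0.0138] [0.40131844 0.0934989  0.1201163 ] [0.61981324 0.17316669 0.17439197] 982
orange [ 0.4786 -0.0632] 172 lid ((0.47795405983924866, -0.06403235346078873), 0.03667949140071869)
pink [ 0.3417 -0.0492] 169 lid ((0.3413026034832001, -0.050278522074222565), 0.03662452474236488)
red [ 0.5947 -0.3053] 191 lid ((0.5931742787361145, -0.30534231662750244), 0.036908045411109924)
pink2 [ 0.726  -0.3074] 196 lid ((0.7258749604225159, -0.3085887134075165), 0.03599284216761589)
```

View pics/c.png

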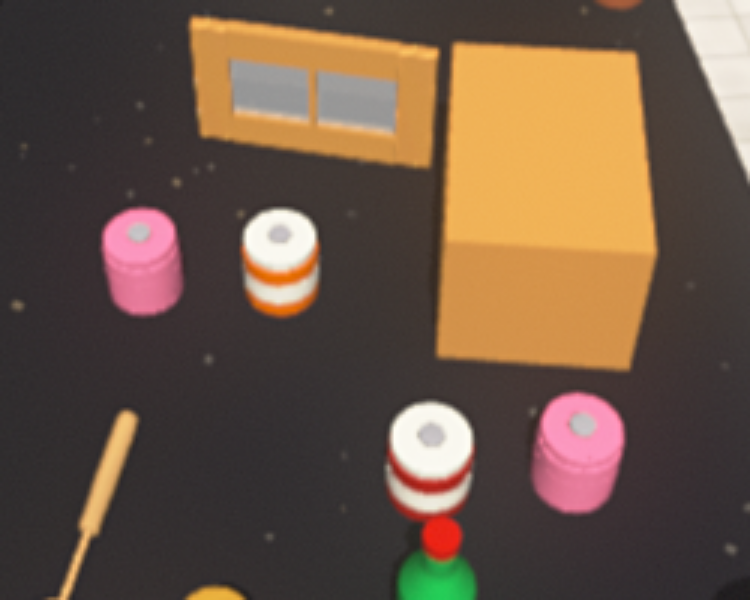

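The crop confirms the choice: orange bands with white at crop (280,262), pink look-alike at (142,260), red at (430,460). The orange one is 0.24 m from the hinge at about (0.654,0.102). I'll push it along -y.

Run:
```python
from h import *
q=[0,0,1,0]
ctrl.close_gripper()
p=get_state()["tcp_pos"]
ctrl.movel([p[0],p[1],.3])
ctrl.movep([.479,.025,.28],q)
ctrl.movel([.479,.025,.03],max_speed=.12)
print(get_state()["contact_force"])
for y in np.linspace(.0,-.133,6):
    ctrl.movel([.479,y,.03],max_speed=.05); s=get_state(); print(s["tcp_pos"].round(4) if hasattr(s["tcp_pos"],'round') else s["tcp_pos"],np.round(s["contact_force"],2),s["time"])
ctrl.movel([.479,-.09,.03],max_speed=.1)
ctrl.movel([.479,-.09,.28],max_speed=.2)
im,d=vision.grab_frame("side");W=cloud("side",d);np.savez("side1.npz",im=im,d=d)
from scipy.optimize import least_squares
for m in models.masks_of("side","orange_canister")[:3]:
    P=W[m["mask"]];P=P[(P[:,2]>.03)&(P[:,2]<.062)][:,:2];g=np.median(P,0)
    r=least_squares(lambda p:np.hypot(*(P-p).T)-.037,g+[0,.03],loss="soft_l1",f_scale=.002).x
    print(m["p"],m["point"],r,np.hypot(*(r-[.654,.102])))
cv2.imwrite("pics/d.png",im);print(get_state()["time"])
```

```text
[ 1.05656891 -0.79283481 -0.60284988]
[0.4792 0.0008 0.0305] [-1.43  6.21  6.17] 7.475
[ 0.4802 -0.0253  0.0309] [0.39 8.55 8.5 ] 8.1583
[ 0.4804 -0.0518  0.0309] [0.36 8.77 8.22] 8.8417
[ 0.4804 -0.0784  0.0309] [1.88 8.27 9.29] 9.525
[ 0.4804 -0.105   0.0309] [1.37 8.05 8.66] 10.2083
[ 0.4802 -0.1316  0.0309] [1.15 8.59 9.15] 10.8917
0.87 [198.5, 236.8] [ 0.3414016 -0.0488625] 0.34709833559294784
0.55 [245.8, 272.4] [ 0.48122075 -0.19462824] 0.3432797440564299
12.975
```

View pics/d.png

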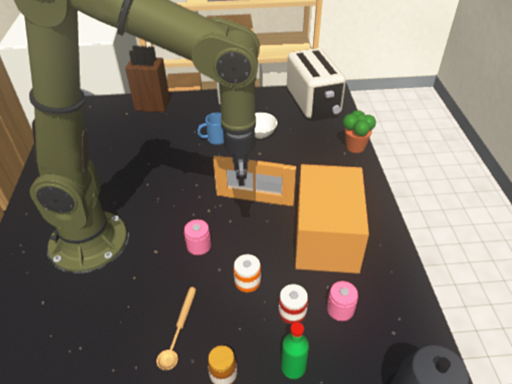

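The orange canister now stands at about (0.481,-0.195), 0.343 m from the hinge (pixel 246,272), upright. Red (293,302) and the pinks (197,237), (342,300) have not moved. Next I push the door's outer face shut along an arc, at r=0.18 m from the hinge and above the canisters.

```bash
cat >> h.py <<'E'
H=np.array([.654,.102]); A0=np.arctan2(-.985,-.174)
def pt(th,off,r=.18,z=.11):
    a=A0-th; u=np.array([np.cos(a),np.sin(a)]); n=np.array([u[1],-u[0]])
    return [*(H+r*u+off*n),z]
E
python3 - <<'E'
from h import *
q=[0,0,1,0]
for th in (1.68,1,.5,0): print(np.round(pt(th,.02),3), ctrl.ik(pt(th,.02),q) is not None)
a=pt(1.68,.075)
ctrl.movel([a[0],a[1],.28],max_speed=.2)
ctrl.movel(a,max_speed=.15)
print(np.round(get_state()["contact_force"],2))
for th in np.linspace(1.68,.2,13):
    ctrl.movel(pt(th,.022),max_speed=.08); s=get_state()
    print(round(th,2),np.round(s["contact_force"],2),round(s["time"],1))
    if np.linalg.norm(s["contact_force"])>15: print("stop");break
im,d=vision.grab_frame("scene");cv2.imwrite("pics/e.png",im)
E
```

```text
[0.487 0.172 0.11 ] True
[0.48  0.051 0.11 ] True
[ 0.526 -0.026  0.11 ] True
[ 0.603 -0.072  0.11 ] True
[-0.7  -0.09  1.38]
1.68 [-0.02  1.26 -0.5 ] 16.8
1.56 [0.57 0.37 0.16] 17.2
1.43 [ 0.99  0.03 -0.12] 17.7
1.31 [-0.92  0.15 -0.49] 18.1
1.19 [ 0.08 -0.67  0.33] 18.5
1.06 [ 0.55  0.45 -0.04] 19.0
0.94 [0.17 0.12 0.35] 19.4
0.82 [ 0.96 -0.17 -0.61] 19.8
0.69 [ 0.24  0.4  -0.63] 20.3
0.57 [ 0.29  0.22 -0.41] 20.7
0.45 [-0.35  0.48  0.23] 21.1
0.32 [-0.41 -0.38 -1.46] 21.6
0.2 [ 1.12 -0.07  0.18] 22.0
```

View pics/e.png

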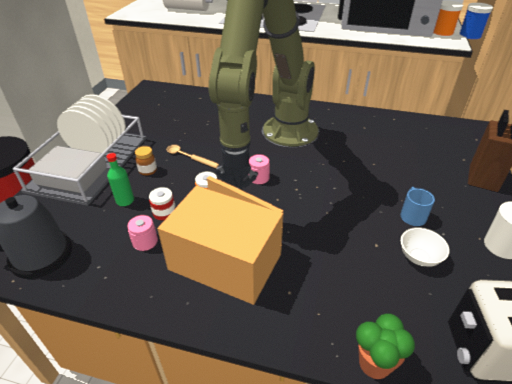

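The door (240,195) follows and is nearly shut, with everything else in place. Now the last stretch, guided by force.

Run:
```python
from h import *
for th in (.12,.05,0): ctrl.movel(pt(th,.022),max_speed=.05)
off=.022; xh=np.array([.985,-.174])
while off>-.004:
    off-=.002; ctrl.movel(pt(0,off),max_speed=.03); ctrl.pause(.1)
    f=np.mean([get_state()["contact_force"][:2]],axis=0)@xh; print(round(off,3),round(f,2))
    if f<-6: break
ctrl.pause(.3); print(get_state()["contact_force"])
p=pt(0,.08); ctrl.movel(p,max_speed=.06); ctrl.movel([p[0],p[1],.3],max_speed=.2)
ctrl.movel([.4,.25,.3],max_speed=.2); ctrl.pause(.3)
for cam in ("scene","side"):
    im,d=vision.grab_frame(cam);cv2.imwrite(f"pics/f_{cam}.png",im)
    W=cloud(cam,d);D=W[(W[...,0]>.5)&(W[...,0]<.7)&(abs(W[...,1]+.03)<.18)&(W[...,2]>.158)&(W[...,2]<.18)]
    y=D[:,:2]@[.174,.985]; x=D[:,:2]@xh
    # front edge in cupboard axes, by y bin (hinge x = first number)
    b=np.linspace(y.min(),y.max(),9); print(cam,(H@xh).round(3),[round(np.percentile(x[(y>=l)&(y<=h)],1),3) for l,h in zip(b,b[1:])])
print(get_state()["time"])
```

```text
0.02 -0.43
0.018 -0.39
0.016 -5.27
0.014 -11.81
[-11.58049971   1.13153325   5.52199057]
scene 0.626 [np.float64(0.63), np.float64(0.63), np.float64(0.629), np.float64(0.629), np.float64(0.629), np.float64(0.627), np.float64(0.629), np.float64(0.63)]
side 0.626 [np.float64(0.628), np.float64(0.629), np.float64(0.629), np.float64(0.628), np.float64(0.629), np.float64(0.628), np.float64(0.63), np.float64(0.629)]
29.5333
```

View pics/f_side.png

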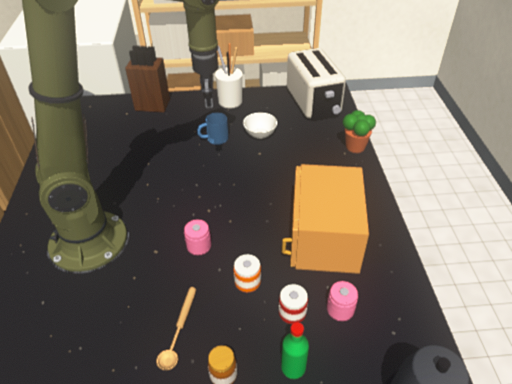

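View pics/f_scene.png

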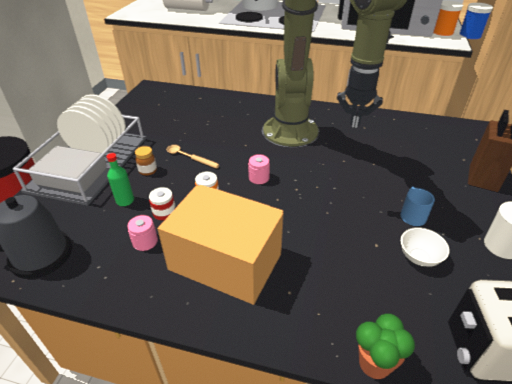

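The door lies flush with the cupboard front: its front edge is level to 2 mm along the whole width, and the push met the stop at 12 N. The handle is at side (288,247). Orange (247,272) is clear of the swing, nothing else has moved, and the arm is free.

```bash
python3 -c "
from h import *
print(ticket.close_job())"
```

```text
the job is handed in; nothing more can be done
None
```

I slid the orange canister to about 0.34 m from the hinge, outside the door's swing, and pushed the door shut against its stop. The last images showed everything else where it began, and I handed the job in at about 30 s; no verdict came back.

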